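Lock a spring channel nut into a strut channel

ROBOT

A 7-joint arm with a two-finger parallel gripper is mounted at the origin on a cart in front of the work surface, level with it; the furniture and walls round the work are solid. World frame = base frame: x ahead of the robot, y to its left, z up, the work surface at z = 0. Lengths are in m, angles in degrees, forces in N, time in s.
With the tool pointing down it reaches from about 0.4 to 0.85 m from the base axis. Payload 4.5 kg.
Tool frame: the origin (TCP) lies midway between the tips of the shut fingers; the grasp point (between the pads) lies ctrl.tcp_to_grasp behind it (ctrl.tcp_to_grasp is the distance from the TCP to the grasp point, in m); x points along the fingers, z is the direction in which the jaws open and shut, and the axes are right-handed (so a half turn about x gives the same grasp; the last joint's range is limited). The gripper opens to 85 mm and grips with 20 to 120 N. Pads are 22 mm wide; open, the fingers measure 114 mm over their backs; the gripper's body (76 mm by 85 mm) begins 54 mm behind the grasp point. The pads swing forward as they close: fully open they stand 13 mm farther back than shut.
Start: joints at [73.384, 39.483, -11.15, 89.685, 9.013, 51.709, -12.324], TCP at [0.199, -0.593, 0.231] pointing down, gripper open.
Joint ranges: [-172.22, 172.22], [-26.19, 119.32], [-84.43, 86.54], [7.71, 146.69], [-57.33, 237.33], [2.42, 119.75], [-152.13, 152.13]. Speed limits (degrees/s): [147.25, 147.25, 180, 180, 180, 180, 180].

INTERFACE

Orientations are given as a 3x3 rotation matrix whose columns are the frame's x, y, z axes.
In Python, from plant import ctrl, viewer, silhouettes, spot_point gives the robot as it stands.
- The arm moves only by the tool send_rows, never from a script. Its argument "deltas" is a list of rows, each an object with "xyz": the shift along the tool's x, y, z in m, a list of three; "yaw": the turn about the tool's x in rad; "grip": the closure, from -1 (fully open) to 1 (shut). A call has exactly 8 rows; each row shifts and turns the commanded pose from where the row before left it, along the tool's axes as they then stand; what a row does not reach is not made up. A row lasts 1/8 s, in which the tool goes at most 62.5 mm and 10.7 degrees, less where a joint would pass 70% of its speed; a pose out of reach is approached as far as the arm can. A call with a gripper value outside its range is refused whole. The fingers move at their own pace and stop on an object; the grip force is fixed at half the most. Time passes only in rows, so rows that do not move let the fingers close, or fill a call up. It gives the time, the measured TCP pose, the force and the opening at its end, in the units of the state.
- ctrl.read_state(): the state, without advancing time (a new reading comes with each control period).
- viewer.camera(name): name is "scene" or "top" or "wrist"; returns a dict with "color" (480x640x3 uint8, blue, green, red), "fovy" (degrees; the focal length in pixels is half the picture's height over the tangent of half this angle, whatever the lens; pixels are square), "cx", "cy" (the principal point, pixels), "origin" and "rotation" of the camera in the world; the wrist camera has in their place "hand_eye" (4x4, takes a point from camera to tool coordinates, whose origin is the TCP and whose axes are the tool frame's). Camera axes: x right, y down, z forward; pixel columns grow to the right and rows downward; lengths in m; the calibration is good to about 2 mm. The wrist camera is an equidistant fisheye: a pixel r from the principal point sees the ray r / f radians off the axis. A picture is of the moment at which its call begins: read the wrist's pose just before it. There is no depth.
- ctrl.sign_off(): hands the job in, once; it reports no verdict.
Trained networks look in a picture, given as the dict that the camera call returned (one of the last four; its "shot" number tells which), for a name from the list of things; names that differ only in an ending like _2 or _b are one class to them, and where a whole thing is asked for, a point or a joint stands for the part that bears it (a point fixed in the world has none). Each returns a list of dicts, best first, with "p" (0 to 1); they miss things now and then, are a little off and sometimes report something else, mostly with a low value. They report only what shows in the picture. A call takes as long as a camera call. They do not tell look-alikes from the thing itself.
- silhouettes(picture, thing): "mask" (480x640 bool, what is visible of it) and "box" ([left, top, right, bottom] in pixels, round what is visible of it).
- spot_point(picture, thing): "point" ([column, row] in pixels: a listed point, or the origin of a listed thing).
The state is a dict: "clock": time; "joints": joint angles; "joint_vel": joint speeds; "tau": joint torques, N m; "position": TCP position; "tcp_rot": TCP orientation; "contact_force": force on the tool from outside, world axes, zero at the start; "torque": the same for the moment, N m; "gripper_width": opening from 0.0 (shut) to 1.0 (fully open).
Only numpy, scipy, OpenCV 4.12 (cv2) and the standard library are available. Lean on these libraries where they do the work, as an engineer would, in place of code of your own. Each camera call takes 0.05 s, during which the arm holds its last target. There are 200 camera calls.

TASK

Take the spring channel nut by its orange grip out of the wooden holder and lower it lengthwise through the slot of the strut channel at the yellow mark. Press it down against its spring until its plate is below the channel lips, twist it a quarter turn so that it lies across the channel, and let the spring lift it so that its grooves catch the lips; then let go, leaving it upright and locked at the mark. Press by feel and never push on the channel with more than 25 N, because the height of the channel above its base is not known, and leave the rusty shackle alone.

Things in the scene. Friction and masses are not known exactly. Their poses are not given: they have to be found in the camera images.
- nut_grip (a point): Centre of the orange grip of the spring channel nut, to be grasped (loose, about 140 g). Axes: x = long way of the plate and the grip, y = narrow way, z = up. Grip 26 (x) x 16 (y) x 40 mm high: 20 mm above and below this point; grasp it from above, closing along y. Below it a 14 mm neck, then the steel plate, its underside 46 mm below this point.
- nut: The same nut; origin at the middle of the underside of its steel plate, 41 (x) x 17 (y) mm with 4 mm rounded corners. Two end ribs, 4 mm thick and 9 mm wide, rise to 10 mm above the origin; inside each lies a groove along y, 7 mm wide, 4 mm deep, centred 13 mm from the middle. At the start the plate rests on the wooden holder.
- nut_foot_free (a point): Lowest point of the nut's sprung foot (16 mm diameter) while free: 30 mm below the plate's underside, 76 mm below the grip centre; this point does not follow the spring. Spring 1.4 N/mm without preload; its travel ends hard after 13 mm (18.2 N).
- rail_mark (a point): Point on the top face of the grey base plate straight below the yellow mark, under the middle of the slot. Axes: x = along the channel, y = across, z = up. The channel stands above it on wood packing of UNKNOWN thickness, 0 to 10 mm, different each time and not reported; call the channel's underside u, so u is 0 to 10 mm above this point.
- rail: Fixed grey base plate, 260 (x) x 84 x 12 mm, carrying the fixed aluminium channel, 200 mm long (x), 53 wide, 41 high; origin on the bench under the middle; the mark is at x = -30 mm. Above u: inner floor 2.5 mm, rounded lower edges of the lips 33 mm, top face 41 mm. Slot 23 mm wide; lips 3 mm thick, centred 13 mm from the middle; space under the lips 48 mm wide.
- rail_mid (a point): Middle of the base plate's top face. Heights of the grip centre above u, nut in the channel: foot meets the floor 78.5 mm; plate free to turn under the lips below 69 mm (spring over 13.3 N); end of spring travel 65.5 mm (18.2 N); caught in the lips 73 mm (spring 7.7 N). So press to about 16 N to turn. A quarter turn either way locks it.
- holder: Fixed wooden block, 70 x 70 x 34 mm high, with a 24 mm square well in its middle in which the nut's foot hangs free; origin at the centre of its underside.
- shackle: Rusty orange-brown bow shackle, 56 x 55 x 18 mm, loose on the bench beside the work; not to be moved. Origin at the centre of its underside.
There are look-alikes about, which are no part of the job. Several things look just like the nut: the one meant starts nearest to the robot's base.

How it is judged:
By the outcome, as a careful person would: the job done as asked, in the order asked, and still so for the second after the job is handed in, with the robot touching nothing.
It also fails if it takes over 64 s, if anything falls off the work surface, if the arm or the gripper's body presses on something with over 40 N, if the wrist force passes 120 N, or if a joint passes its speed limit or range.

## Working session

There is one attempt and no reset: what is moved stays moved. The work goes in short steps, Python scripts to look and compute and a tool call to move; the robot and the scene stay as the last step left them, time stands still between calls to the robot, and variables do not carry over. Pictures are saved under pics/ and viewed, about 8 in all and at most 12, crops included, and the job is handed in when it is done.

Besides the shell and the picture viewer there is one more tool, called by a JSON object that holds its "fn" and its "kwargs". send_rows: Moves the arm, as the interface text tells. Its arguments: {"type":"object","properties":{"deltas":{"type":"array","items":{"type":"object","properties":{"xyz":{"type":"array","items":{"type":"number"}},"yaw":{"type":"number"},"grip":{"type":"number"}}}}},"required":["deltas"]}

```bash
mkdir -p pics; ls; cat > h.py <<'E'
import numpy as np, cv2
from plant import ctrl, viewer, silhouettes, spot_point
def ray(c,px,st=None):
    f=240/np.tan(np.radians(c["fovy"])/2)
    d=np.array([px[0]-c["cx"],px[1]-c["cy"]],float)
    if "hand_eye" in c:
        r=np.hypot(*d); t=r/f; v=np.array([*(d/max(r,1e-9)*np.sin(t)),np.cos(t)])
        H=np.array(c["hand_eye"]); R=np.array(st["tcp_rot"]); p=np.array(st["position"])
        return p+R@H[:3,3], R@H[:3,:3]@v
    v=np.array([d[0]/f,d[1]/f,1]); v/=np.linalg.norm(v)
    return np.array(c["origin"]), np.array(c["rotation"])@v
def atz(c,px,z,st=None):
    o,v=ray(c,px,st); return o+v*(z-o[2])/v[2]
def tri(rs):
    A=sum(np.eye(3)-np.outer(v,v) for o,v in rs); b=sum((np.eye(3)-np.outer(v,v))@o for o,v in rs)
    return np.linalg.solve(A,b)
def proj(c,P,st=None):
    f=240/np.tan(np.radians(c["fovy"])/2)
    if "hand_eye" in c:
        H=np.array(c["hand_eye"]); R=np.array(st["tcp_rot"]); q=R.T@(np.array(P)-np.array(st["position"])); v=H[:3,:3].T@(q-H[:3,3])
        t=np.arctan2(np.hypot(v[0],v[1]),v[2]); n=np.hypot(v[0],v[1])
        return np.array([c["cx"],c["cy"]])+f*t*v[:2]/n
    v=np.array(c["rotation"]).T@(np.array(P)-c["origin"]); return np.array([c["cx"],c["cy"]])+f*v[:2]/v[2]
E
python3 - <<'E'
from h import *
np.set_printoptions(precision=3,suppress=True)
s=ctrl.read_state(); print({k:np.round(s[k],3).tolist() for k in s}, ctrl.tcp_to_grasp)
for n in ("scene","top"):
    c=viewer.camera(n); cv2.imwrite(f"pics/{n}.png",c["color"]); print(n,c["fovy"],c["origin"])
    for t,z in (("nut_grip",.08),("rail_mark",.012),("rail_mid",.012),("holder",0),("shackle",0),("nut_foot_free",.004)):
        for d in spot_point(c,t)[:5]: print(t,np.round(d["p"],2),np.round(d["point"],1),atz(c,d["point"],z))
E
```

```text
pics
{'clock': 0.0, 'joints': [73.385, 39.536, -11.144, 89.747, 9.011, 51.709, -12.324], 'joint_vel': [-0.097, -0.006, 0.036, -0.018, 0.12, -0.007, -0.003], 'tau': [-0.001, -53.961, -1.267, -15.854, 0.009, 0.009, 0.0], 'position': [0.199, -0.592, 0.23], 'tcp_rot': [[-0.001, 0.948, 0.318], [0.002, 0.318, -0.948], [-1.0, -0.0, -0.002]], 'contact_force': [0.56, 0.153, -0.157], 'torque': [0.055, 0.031, -0.037], 'gripper_width': 1.001} 0.0187
scene 57.568254788707705 [ 0.31  -0.355  0.723]
nut_grip 0.93 [475.1 331.1] [ 0.735 -0.149  0.08 ]
nut_grip 0.72 [383.1 268.2] [0.676 0.039 0.08 ]
rail_mark 0.75 [273.5 223.5] [0.57  0.311 0.012]
rail_mark 0.36 [265.5 229.4] [0.546 0.302 0.012]
rail_mid 0.75 [262.2 227.5] [0.542 0.311 0.012]
holder 0.85 [381.9 295.3] [0.679 0.031 0.   ]
holder 0.52 [260.7 229.9] [0.54  0.317 0.   ]
shackle 0.56 [292.  186.6] [0.672 0.419 0.   ]
nut_foot_free 0.89 [463. 352.] [ 0.735 -0.147  0.004]
nut_foot_free 0.65 [380.5 296.7] [0.673 0.027 0.004]
top 43.42823274576267 [-0.07  -0.118  1.301]
nut_grip 0.7 [375.7 242.9] [0.676 0.033 0.08 ]
nut_grip 0.56 [458.3 248.6] [ 0.724 -0.156  0.08 ]
rail_mark 0.54 [249.9 276.2] [0.528 0.304 0.012]
rail_mid 0.69 [250.9 269.8] [0.545 0.308 0.012]
holder 0.79 [374.1 260.9] [0.674 0.032 0.   ]
shackle 0.66 [231.4 223.9] [0.66  0.414 0.   ]
nut_foot_free 0.68 [375.  261.4] [0.671 0.029 0.004]
nut_foot_free 0.63 [454.4 263.3] [ 0.729 -0.159  0.004]
```

View pics/scene.png

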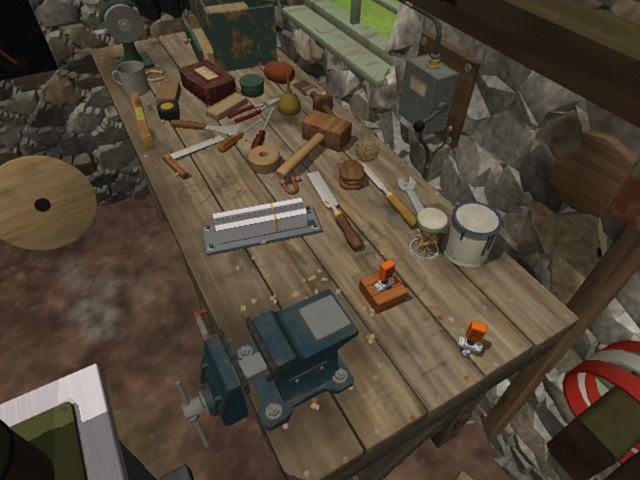

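View pics/top.png

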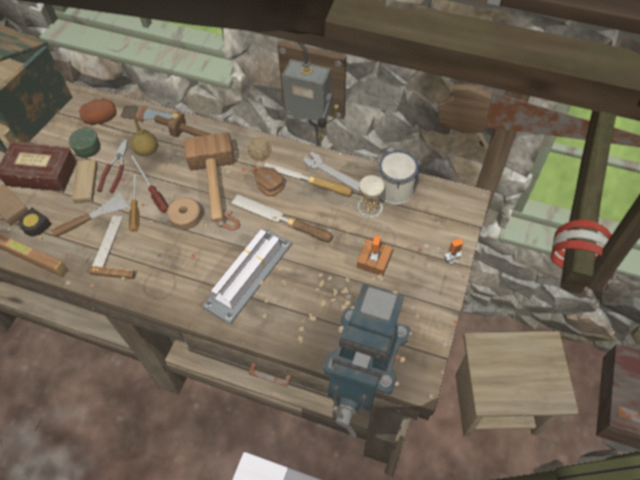

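The scene picture shows the holder nut with its grip at (387,268), a loose look-alike at (476,331), the rail around (262,228) with the yellow mark near (277,222), the shackle at (290,186) and a vise at (310,350). The nut candidates are (383,268), 0.68 m from the base and in the holder, and (475,331), at 0.745 m. I choose the first and check it in a crop.

```bash
python3 - <<'E'
from h import *
a=cv2.imread("pics/scene.png");b=cv2.imread("pics/top.png")
r=lambda i,x,y,w,h:cv2.resize(i[y:y+h,x:x+w],(400,300),interpolation=cv2.INTER_CUBIC)
cv2.imwrite("pics/crop.png",np.vstack([np.hstack([r(a,195,170,136,102),r(a,345,245,88,66)]),np.hstack([r(b,190,215,136,102),r(b,340,220,88,66)])]))
E
```

```text
(no output)
```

View pics/crop.png

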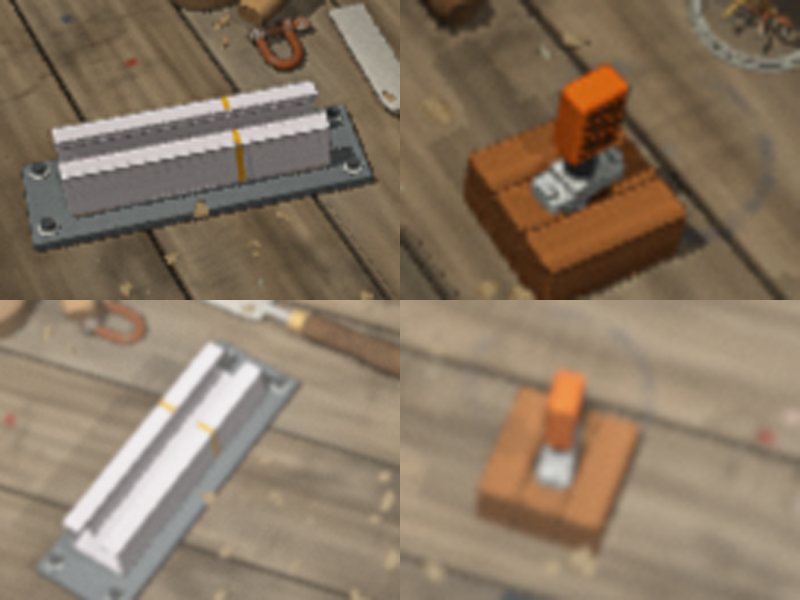

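The crop confirms the choice: the orange grip stands in the wooden holder, with the plate on the wood. The yellow mark sits on the channel's far half, with lip marks at about (272,205) and (276,216) in scene and (247,251) and (260,258) in top.

```bash
python3 - <<'E'
from h import *
S=viewer.camera("scene");T=viewer.camera("top")
for n,a,b in (("markL",(272.2,205),(247.1,251.4)),("markR",(275.9,215.9),(260,258.2)),("grip",(383.1,268.2),(375.7,242.9))):
    p=tri([ray(S,a),ray(T,b)]);print(n,p.round(3),(proj(S,p)-a).round(1))
for d in silhouettes(S,"rail")[:1]+silhouettes(T,"rail")[:1]: print(d["p"],d["box"])
E
```

```text
markL [0.574 0.325 0.053] [-1.1  1.2]
markR [0.565 0.287 0.055] [-1.1  1.2]
grip [0.669 0.032 0.092] [-0.1  0.1]
0.59 [205.3, 197.8, 319.6, 255.2]
0.57 [203.7, 230.7, 294.3, 321.7]
```

{"fn": "send_rows", "kwargs": {"deltas": [{"xyz": [-0.011,0.0407,-0.0277],"yaw": 0,"grip": -1},{"xyz": [-0.011,0.0407,-0.0277],"yaw": 0,"grip": -1},{"xyz": [-0.011,0.0407,-0.0277],"yaw": 0,"grip": -1},{"xyz": [-0.011,0.0407,-0.0277],"yaw": 0,"grip": -1},{"xyz": [-0.011,0.0407,-0.0277],"yaw": 0,"grip": -1},{"xyz": [-0.011,0.0407,-0.0277],"yaw": 0,"grip": -1},{"xyz": [-0.011,0.0407,-0.0277],"yaw": 0,"grip": -1},{"xyz": [-0.011,0.0407,-0.0277],"yaw": 0,"grip": -1}]}}

```text
clock: 1.9
position: [0.4379, -0.2775, 0.3199]
tcp_rot: [[0.001, 0.948, 0.318], [-0.0, 0.318, -0.948], [-1.0, 0.0, 0.001]]
contact_force: [0.2, -0.6, -1.0]
gripper_width: 0.997
```

{"fn": "send_rows", "kwargs": {"deltas": [{"xyz": [0,0.0407,-0.0277],"yaw": 0,"grip": -1},{"xyz": [0,0.0407,-0.0277],"yaw": 0,"grip": -1},{"xyz": [0,0.0407,-0.0277],"yaw": 0,"grip": -1},{"xyz": [0,0.0407,-0.0277],"yaw": 0,"grip": -1},{"xyz": [0,0.0407,-0.0277],"yaw": 0,"grip": -1},{"xyz": [0,0.0407,-0.0277],"yaw": 0,"grip": -1},{"xyz": [0,0.0407,-0.0277],"yaw": 0,"grip": -1},{"xyz": [0,0.0,0],"yaw": 0,"grip": -1}]}}

```text
clock: 2.9
position: [0.6468, 0.0015, 0.3187]
tcp_rot: [[0.001, 0.946, 0.325], [0.004, 0.325, -0.946], [-1.0, 0.002, -0.004]]
contact_force: [-1.4, -0.4, 0.0]
gripper_width: 0.998
```

```bash
python3 - <<'E'
from h import *
s=ctrl.read_state();c=viewer.camera("wrist");im=c["color"].copy()
print(c["fovy"],c["cx"],c["cy"],np.round(c["hand_eye"],3).tolist())
for t,z in (("nut_grip",.08),("holder",0),("nut",.034),("rail_mark",.012),("rail_mid",.012)):
    for d in spot_point(c,t)[:3]:
        print(t,round(d["p"],2),np.round(d["point"],1),atz(c,d["point"],z,s).round(4)); cv2.drawMarker(im,tuple(int(v) for v in d["point"]),(255,0,255),0,8)
for t in ("nut_grip","nut","holder"):
    for d in silhouettes(c,t)[:2]: print(t,round(d["p"],2),np.round(d["box"]))
cv2.imwrite("pics/w1.png",im)
E
```

```text
65.70646984690485 325.0980778137083 236.77446668758324 [[0.0, -0.262, 0.965, -0.143], [0.001, -0.965, -0.262, 0.066], [1.0, 0.001, 0.0, 0.001], [0.0, 0.0, 0.0, 1.0]]
nut_grip 0.98 [477.2 171.5] [ 0.7348 -0.1424  0.08  ]
nut_grip 0.81 [304.6 167.3] [0.6745 0.0335 0.08  ]
holder 0.64 [310.5 159.8] [0.6785 0.032  0.    ]
nut 0.82 [468.2 166.7] [ 0.7388 -0.1487  0.034 ]
nut 0.57 [309.1 159.5] [0.6805 0.0329 0.034 ]
nut 0.55 [ 98.7 198.7] [0.5509 0.288  0.034 ]
rail_mark 0.85 [ 99.6 180.4] [0.5686 0.3056 0.012 ]
rail_mark 0.71 [310.  159.7] [0.6792 0.0324 0.012 ]
rail_mid 0.72 [ 91.6 197.8] [0.5403 0.3144 0.012 ]
nut_grip 0.72 [452. 157. 500. 184.]
nut_grip 0.61 [295. 146. 320. 179.]
nut 0.63 [452. 156. 501. 185.]
nut 0.58 [295. 144. 318. 181.]
holder 0.55 [271. 125. 347. 197.]
```

View pics/w1.png

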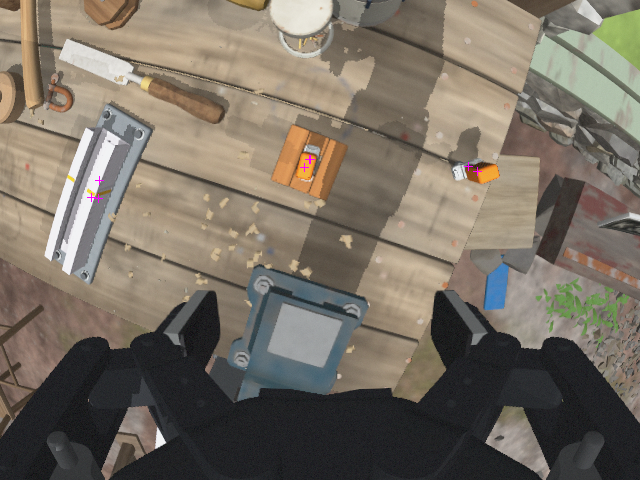

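The wrist view shows the holder nut at (307,165), the look-alike at (477,171), the rail mark at about (85,185), and the vise below at (305,330). Next I measure the holder's yaw and the vise clearance.

```bash
python3 - <<'E'
from h import *
np.set_printoptions(precision=3,suppress=True)
s=ctrl.read_state();c=viewer.camera("wrist")
R=np.array(s["tcp_rot"])
m=silhouettes(c,"holder")[0]["mask"]
cn=max(cv2.findContours(m.astype(np.uint8),0,1)[0],key=cv2.contourArea)[:,0]
w=np.array([atz(c,p,.034,s)[:2] for p in cn])
r=cv2.minAreaRect((w*1000).astype(np.float32)); print("holder",r,np.degrees(np.arctan2(R[1,1],R[0,1])))
hsv=cv2.cvtColor(c["color"],cv2.COLOR_BGR2HSV)
cv2.imwrite("pics/w2.png",cv2.resize(c["color"][105:225,230:390],(800,600),interpolation=cv2.INTER_CUBIC))
for p in ((275,305),(340,312),(335,365),(265,268),(366,300)): print(p,atz(c,p,.1,s),atz(c,p,.0,s))
S=viewer.camera("scene")
for p in ((296,305),(330,291),(357,322),(312,340)):print(p,atz(S,p,.1),atz(S,p,0.15))
E
```

```text
holder ((677.1666870117188, 32.48784637451172), (69.86759948730469, 69.81349182128906), 87.01787567138672) 18.476995371180866
(275, 305) [0.525 0.011 0.1  ] [0.474 0.01  0.   ]
(340, 312) [ 0.54  -0.059  0.1  ] [ 0.493 -0.079  0.   ]
(335, 365) [ 0.471 -0.077  0.1  ] [ 0.406 -0.102  0.   ]
(265, 268) [0.563 0.032 0.1  ] [0.523 0.037 0.   ]
(366, 300) [ 0.562 -0.081  0.1  ] [ 0.522 -0.107  0.   ]
(296, 305) [0.488 0.032 0.1  ] [0.474 0.001 0.15 ]
(330, 291) [0.553 0.029 0.1  ] [ 0.534 -0.002  0.15 ]
(357, 322) [ 0.561 -0.047  0.1  ] [ 0.541 -0.072  0.15 ]
(312, 340) [ 0.48 -0.04  0.1 ] [ 0.466 -0.066  0.15 ]
```

View pics/w2.png

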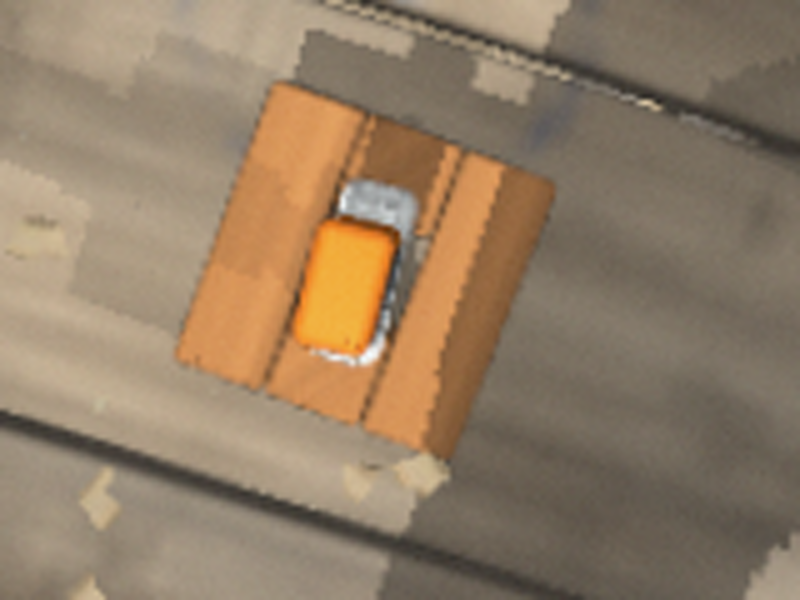

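The crop shows the grip's top corners at about (325,220), (397,237), (375,355) and (293,343) in crop pixels. The plate sits in the holder's groove, slightly turned against the holder.

```bash
python3 - <<'E'
from h import *
np.set_printoptions(precision=4,suppress=True)
s=ctrl.read_state();c=viewer.camera("wrist")
P=np.array([(325,220),(397,237),(375,355),(293,343)])/5+[230,105]
for z in (.09,.10,.11):
    w=np.array([atz(c,p,z,s)[:2] for p in P]); r=cv2.minAreaRect((w*1000).astype(np.float32)); print(z,w.mean(0),r)
    l=(w[0]+w[1]-w[2]-w[3])/2; print(np.linalg.norm(l),np.degrees(np.arctan2(l[1],l[0])))
# plate ends
for p in ((378,190),(352,358)): print(atz(c,np.array(p)/5+[230,105],.04,s))
E
```

```text
0.09 [0.6768 0.0321] ((676.4620971679688, 31.896291732788086), (25.64014434814453, 16.64483642578125), 4.659543037414551)
0.024907583765575822 5.481348076586339
0.1 [0.6777 0.0317] ((677.3134155273438, 31.459863662719727), (24.95186996459961, 16.19805335998535), 4.659537315368652)
0.024239017142657967 5.481348076586381
0.11 [0.6785 0.0312] ((678.1646118164062, 31.0234375), (24.263656616210938, 15.751280784606934), 4.659532070159912)
0.023570450519740337 5.481348076586341
[0.6962 0.0347 0.04  ]
[0.6578 0.0284 0.04  ]
```

{"fn": "send_rows", "kwargs": {"deltas": [{"xyz": [0.01,0,0],"yaw": 0.17,"grip": -1},{"xyz": [0.01,0,0],"yaw": 0.16,"grip": -1},{"xyz": [0.02,0.009,-0.01],"yaw": 0,"grip": -1},{"xyz": [0.02,0.009,-0.01],"yaw": 0,"grip": -1},{"xyz": [0.02,0.009,-0.01],"yaw": 0,"grip": -1},{"xyz": [0.02,0,0],"yaw": 0,"grip": -1},{"xyz": [0,0,0],"yaw": 0,"grip": -1},{"xyz": [0,0,0],"yaw": 0,"grip": -1}]}}

```text
clock: 4.55
position: [0.6732, 0.0256, 0.2195]
tcp_rot: [[0.001, 1.0, -0.006], [0.0, -0.006, -1.0], [-1.0, 0.001, -0.0]]
contact_force: [0.3, -0.7, -0.4]
gripper_width: 0.998
```

```bash
python3 - <<'E'
from h import *
np.set_printoptions(precision=4,suppress=True)
s=ctrl.read_state();c=viewer.camera("wrist");print(s["position"])
x,y=proj(c,(.677,.032,.1),s).astype(int);x0,y0=x-64,y-48;print(x0,y0)
hsv=cv2.cvtColor(c["color"],cv2.COLOR_BGR2HSV);print(hsv[y,x])
m=cv2.inRange(hsv,(8,180,200),(25,255,255));m[:y-40]=0;m[y+40:]=0;m[:,:x-40]=0;m[:,x+40:]=0
cn=max(cv2.findContours(m,0,1)[0],key=cv2.contourArea)[:,0]
w=np.array([atz(c,p,.1,s)[:2] for p in cn]);print(cv2.minAreaRect((w*1000).astype(np.float32)),cv2.contourArea(cn))
im=cv2.resize(c["color"][y0:y0+96,x0:x0+128],(800,600),interpolation=cv2.INTER_CUBIC)
cv2.polylines(im,[np.int32((cn-[x0,y0]+.5)*6.25)],True,(255,0,255),1)
cv2.imwrite("pics/w3.png",im)
E
```

```text
[0.6732 0.0256 0.2195]
251 177
[ 13 209 199]
((680.317138671875, 31.499835968017578), (15.649259567260742, 8.063135147094727), 2.8599820137023926) 117.5
```

View pics/w3.png

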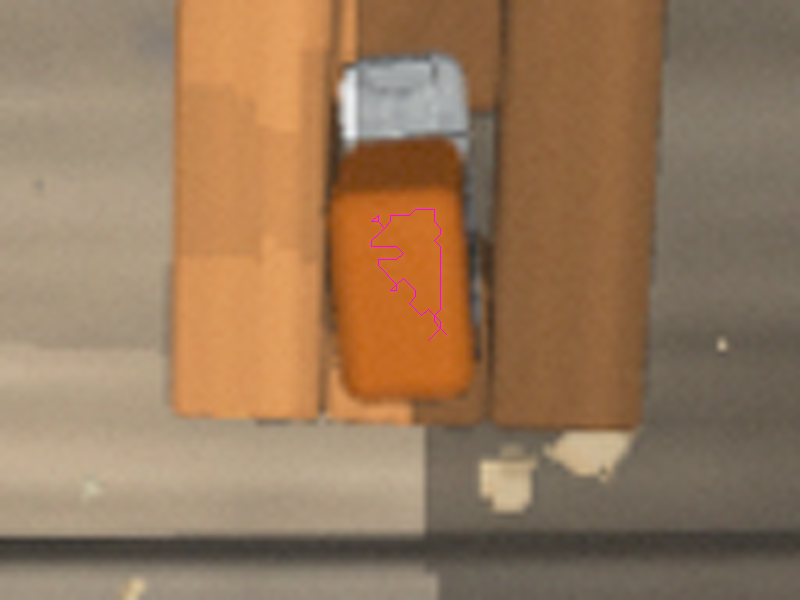

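```bash
python3 - <<'E'
from h import *
np.set_printoptions(precision=4,suppress=True)
s=ctrl.read_state();c=viewer.camera("wrist")
P=np.array([(332,188),(462,188),(472,398),(345,398)])/6.25-.5+[251,177]
for z in (.09,.10,.11):
    w=np.array([atz(c,p,z,s)[:2] for p in P]); l=(w[0]+w[1]-w[2]-w[3])/2
    print(z,w.mean(0),np.linalg.norm(l),np.linalg.norm(w[0]-w[1]),np.degrees(np.arctan2(l[1],l[0])))
E
```

```text
0.09 [0.676  0.0325] 0.026089454377189927 0.01555003315754843 2.379658886492933
0.1 [0.6784 0.0322] 0.0251346299844475 0.01498093152927671 2.379658886492945
0.11 [0.6807 0.0319] 0.024179805591705187 0.014411829901005003 2.3796588864929467
```

{"fn": "send_rows", "kwargs": {"deltas": [{"xyz": [0.02,0.004,-0.0066],"yaw": -0.05,"grip": -1},{"xyz": [0.035,0,0],"yaw": 0,"grip": -1},{"xyz": [0.035,0,0],"yaw": 0,"grip": -1},{"xyz": [0.03,0,0],"yaw": 0,"grip": -1},{"xyz": [0.02,0,0],"yaw": 0,"grip": -1},{"xyz": [0.0175,0,0],"yaw": 0,"grip": -1},{"xyz": [0,0,0],"yaw": 0,"grip": -1},{"xyz": [0,0,0],"yaw": 0,"grip": -1}]}}

```text
clock: 5.65
position: [0.6775, 0.0321, 0.0627]
tcp_rot: [[0.002, 0.999, 0.044], [0.0, 0.044, -0.999], [-1.0, 0.002, -0.0]]
contact_force: [-0.7, 0.4, 1.1]
gripper_width: 0.998
```

{"fn": "send_rows", "kwargs": {"deltas": [{"xyz": [0,0,0],"yaw": 0,"grip": 1},{"xyz": [0,0,0],"yaw": 0,"grip": 1},{"xyz": [0,0,0],"yaw": 0,"grip": 1},{"xyz": [0,0,0],"yaw": 0,"grip": 1},{"xyz": [0,0,0],"yaw": 0,"grip": 1},{"xyz": [0,0,0],"yaw": 0,"grip": 1},{"xyz": [0,0,0],"yaw": 0,"grip": 1},{"xyz": [0,0,0],"yaw": 0,"grip": 1}]}}

```text
clock: 6.65
position: [0.6768, 0.0321, 0.062]
tcp_rot: [[0.0, 0.999, 0.044], [0.0, 0.044, -0.999], [-1.0, 0.0, -0.0]]
contact_force: [-0.5, 0.4, 3.1]
gripper_width: 0.18
```

{"fn": "send_rows", "kwargs": {"deltas": [{"xyz": [-0.01,0,0],"yaw": 0,"grip": 1},{"xyz": [-0.02,0,0],"yaw": 0,"grip": 1},{"xyz": [-0.03,0,0],"yaw": 0,"grip": 1},{"xyz": [-0.03,0,0],"yaw": 0,"grip": 1},{"xyz": [-0.03,0,0],"yaw": 0,"grip": 1},{"xyz": [-0.03,0,0],"yaw": 0,"grip": 1},{"xyz": [0,0,0],"yaw": 0,"grip": 1},{"xyz": [0,0,0],"yaw": 0,"grip": 1}]}}

```text
clock: 7.65
position: [0.676, 0.0319, 0.2115]
tcp_rot: [[-0.001, 0.999, 0.044], [-0.0, 0.044, -0.999], [-1.0, -0.001, 0.0]]
contact_force: [-0.3, 0.1, -1.3]
gripper_width: 0.18
```

```bash
python3 - <<'E'
from h import *
np.set_printoptions(precision=4,suppress=True)
s=ctrl.read_state();c=viewer.camera("wrist");im=c["color"]
print(s["contact_force"],s["gripper_width"])
for t in ("rail_mark","rail_mid","nut_grip"):
    for d in spot_point(c,t)[:3]: print(t,round(d["p"],2),np.round(d["point"],1),atz(c,d["point"],.012,s))
print(proj(c,(.57,.306,.055),s))
cv2.imwrite("pics/w4.png",im)
E
```

```text
[-0.2848  0.0804 -1.2843] 0.17996018429367466
rail_mark 0.67 [ 82.3 295.6] [0.5636 0.3156 0.012 ]
rail_mid 0.65 [ 86.1 310.2] [0.5444 0.3141 0.012 ]
nut_grip 0.86 [324.6 318.5] [0.5615 0.0264 0.012 ]
nut_grip 0.56 [539. 163.] [ 0.7375 -0.1868  0.012 ]
[ 67.29   306.5658]
```

View pics/w4.png

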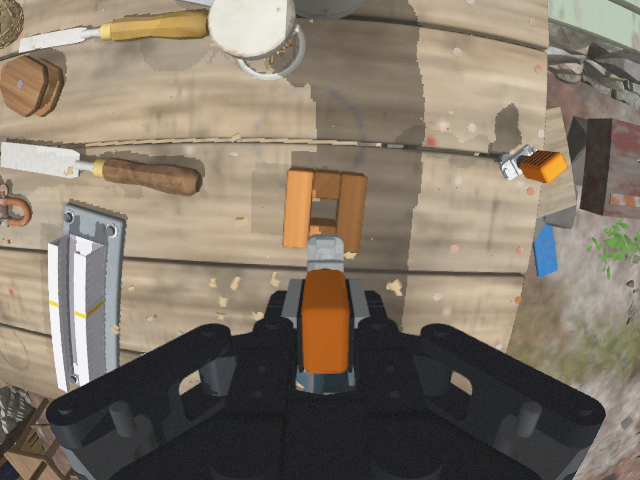

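The nut is held upright at (325,318), the holder is empty, and the rail with its mark lines shows at (52,302) and (90,310).

{"fn": "send_rows", "kwargs": {"deltas": [{"xyz": [0,-0.0158,-0.0464],"yaw": 0,"grip": 1},{"xyz": [0,-0.0158,-0.0464],"yaw": 0,"grip": 1},{"xyz": [0,-0.0158,-0.0464],"yaw": 0,"grip": 1},{"xyz": [0,-0.0158,-0.0464],"yaw": 0,"grip": 1},{"xyz": [0,-0.0158,-0.0464],"yaw": 0,"grip": 1},{"xyz": [0,-0.0158,-0.0464],"yaw": 0,"grip": 1},{"xyz": [0,0,0],"yaw": 0.12,"grip": 1},{"xyz": [0,0,0],"yaw": 0.115,"grip": 1}]}}

```text
clock: 8.85
position: [0.5689, 0.3068, 0.2109]
tcp_rot: [[-0.001, 0.981, -0.192], [-0.001, -0.192, -0.981], [-1.0, -0.001, 0.001]]
contact_force: [0.7, -0.1, -1.0]
gripper_width: 0.185
```

{"fn": "send_rows", "kwargs": {"deltas": [{"xyz": [0,0,0],"yaw": 0,"grip": 1},{"xyz": [0,0,0],"yaw": 0,"grip": 1},{"xyz": [0,0,0],"yaw": 0,"grip": 1},{"xyz": [0,0,0],"yaw": 0,"grip": 1},{"xyz": [0,0,0],"yaw": 0,"grip": 1},{"xyz": [0,0,0],"yaw": 0,"grip": 1},{"xyz": [0,0,0],"yaw": 0,"grip": 1},{"xyz": [0,0,0],"yaw": 0,"grip": 1}]}}

```text
clock: 9.85
position: [0.5698, 0.306, 0.2118]
tcp_rot: [[0.0, 0.982, -0.19], [-0.0, -0.19, -0.982], [-1.0, 0.0, 0.0]]
contact_force: [-0.9, -0.4, -2.0]
gripper_width: 0.18
```

```bash
python3 - <<'E'
from h import *
np.set_printoptions(precision=4,suppress=True)
s=ctrl.read_state();c=viewer.camera("wrist");im=c["color"]
print(s["contact_force"],s["gripper_width"],s["joints"],s["position"])
x,y=proj(c,(s["position"][0],s["position"][1],.055),s).astype(int);print(x,y)
x0,y0=x-130,y-100
cv2.imwrite("pics/w5.png",cv2.resize(im[y0:y0+200,x0:x0+260],(780,600),interpolation=cv2.INTER_CUBIC));print(x0,y0)
np.save("w5.npy",im)
E
```

```text
[-0.8532 -0.4372 -1.9756] 0.17965698653077947 [ -31.7023   42.2154   -1.165    87.131     1.0193   50.6645 -134.164 ] [0.5698 0.306  0.2118]
324 219
194 119
```

View pics/w5.png

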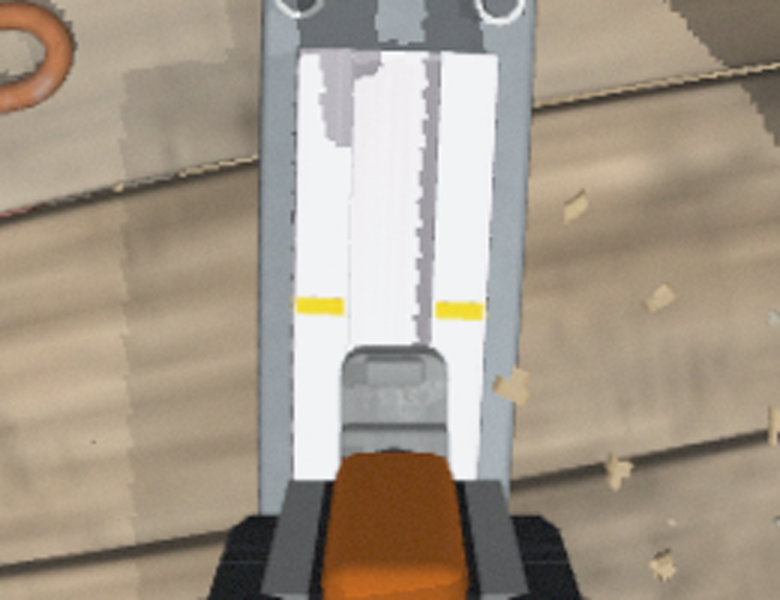

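The nut hangs over the slot. The yellow marks are at crop (320,306) and (460,311), the slot edges near x 349 and 436, and the plate spans x 342–447.

```bash
python3 - <<'E'
from h import *
np.set_printoptions(precision=4,suppress=True)
s=ctrl.read_state();c=viewer.camera("wrist");R=np.array(s["tcp_rot"]);p0=np.array(s["position"])
f=lambda q,z:R.T@(atz(c,np.array(q)/3+[194,119]-.33,z,s)-p0)*1000
for z in (.053,.058,.063):
    print(z)
    for n,q in (("L outer",(296,306)),("R outer",(484,311)),("slot L",(349,308)),("slot R",(435,308)),("mark in L",(344,306)),("mark in R",(436,311)),
     ("far outer L",(301,52)),("far outer R",(497,56)),("near outer L",(294,470)),("near outer R",(477,470))): print(n,f(q,z)[1:])
zp=p0[2]+.0187-.002-.046+.008
print("plate",[f(q,zp)[1:] for q in ((342,385),(447,385),(395,347))])
E
```

```text
0.053
L outer [ -1.6896 -26.5693]
R outer [-3.092  25.7508]
slot L [ -2.2787 -11.8054]
slot R [-2.266  12.0811]
mark in L [ -1.7081 -13.1903]
mark in R [-3.1208 12.3673]
far outer L [ 68.3586 -24.2891]
far outer R [67.3534 28.2801]
near outer L [-50.4471 -28.33  ]
near outer R [-50.3915  24.8262]
0.058
L outer [ -0.5629 -26.121 ]
R outer [-1.9421 25.3326]
slot L [ -1.1422 -11.6016]
slot R [-1.1298 11.8893]
mark in L [ -0.5811 -12.9636]
mark in R [-1.9704 12.1708]
far outer L [ 68.3253 -23.8785]
far outer R [67.3367 27.8201]
near outer L [-48.513  -27.8525]
near outer R [-48.4582  24.4233]
0.063
L outer [  0.5638 -25.6727]
R outer [-0.7922 24.9145]
slot L [ -0.0058 -11.3978]
slot R [ 0.0065 11.6976]
mark in L [  0.5459 -12.7368]
mark in R [-0.82   11.9743]
far outer L [ 68.2919 -23.468 ]
far outer R [67.32 27.36]
near outer L [-46.5788 -27.375 ]
near outer R [-46.525   24.0205]
plate [array([16.8103, -7.399 ]), array([16.8188,  8.7832]), array([22.8708,  0.763 ])]
```

{"fn": "send_rows", "kwargs": {"deltas": [{"xyz": [0,-0.0035,-0.0005],"yaw": 0.03,"grip": 1},{"xyz": [0.015,0,0],"yaw": 0,"grip": 1},{"xyz": [0.02,0,0],"yaw": 0,"grip": 1},{"xyz": [0.02,0,0],"yaw": 0,"grip": 1},{"xyz": [0.02,0,0],"yaw": 0,"grip": 1},{"xyz": [0.01,0,0],"yaw": 0,"grip": 1},{"xyz": [0,0,0],"yaw": 0,"grip": 1},{"xyz": [0,0,0],"yaw": 0,"grip": 1}]}}

```text
clock: 10.95
position: [0.5669, 0.3074, 0.1273]
tcp_rot: [[0.001, 0.976, -0.219], [0.001, -0.219, -0.976], [-1.0, 0.001, -0.001]]
contact_force: [1.2, -0.1, -1.4]
gripper_width: 0.178
```

```bash
python3 - <<'E'
from h import *
s=ctrl.read_state();c=viewer.camera("wrist");im=c["color"]
print(s["contact_force"],s["position"],np.round(s["tcp_rot"],3).tolist())
x,y=proj(c,(s["position"][0],s["position"][1],.055),s).astype(int)
x0,y0=x-130,y-100
cv2.imwrite("pics/w6.png",cv2.resize(im[y0:y0+200,x0:x0+260],(780,600),interpolation=cv2.INTER_CUBIC));print(x0,y0)
E
```

```text
[ 1.17287911 -0.0931199  -1.42233145] [0.5669285  0.30744394 0.12734307] [[0.001, 0.976, -0.219], [0.001, -0.219, -0.976], [-1.0, 0.001, -0.001]]
194 149
```

View pics/w6.png

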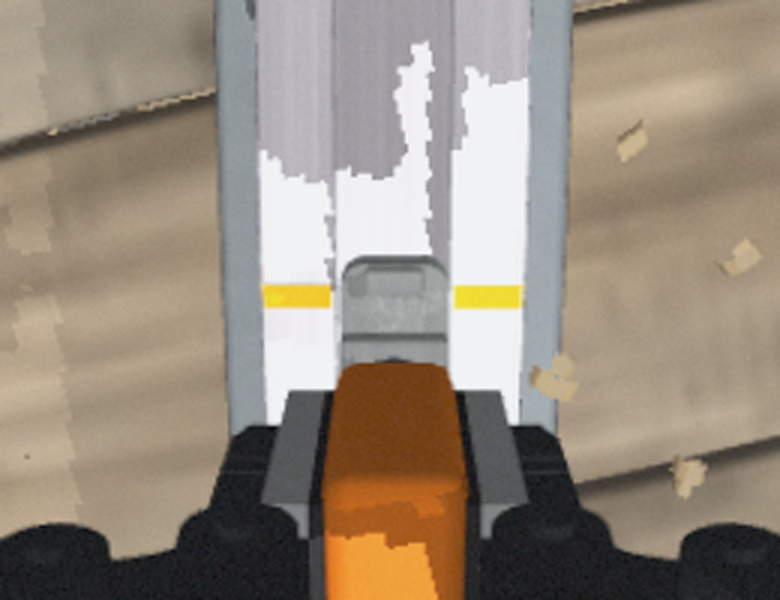

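The rail is now aligned with the tool, with the marks at crop (297,296) and (488,296). The plate spans x 342–447, nicely within the slot edges at about 334 and 453.

```bash
python3 - <<'E'
from h import *
np.set_printoptions(precision=4,suppress=True)
s=ctrl.read_state();c=viewer.camera("wrist");R=np.array(s["tcp_rot"]);p0=np.array(s["position"])
f=lambda q,z:R.T@(atz(c,np.array(q)/3+[194,149]-.33,z,s)-p0)*1000
for z in (.053,.056,.06):
    for n,q in (("L outer",(263,296)),("R outer",(523,296)),("slot L",(334,296)),("slot R",(453,296))): print(z,n,f(q,z)[1:])
zp=p0[2]+.0187-.001-.046+.01
print("plate",[f(q,zp)[1:] for q in ((342,300),(447,300),(395,257),(395,337))])
E
```

```text
0.053 L outer [  0.5246 -26.2   ]
0.053 R outer [ 0.572  27.0708]
0.053 slot L [  0.562  -11.6053]
0.053 slot R [ 0.5834 12.688 ]
0.056 L outer [  1.4315 -25.8324]
0.056 R outer [ 1.4782 26.7046]
0.056 slot L [  1.4684 -11.4388]
0.056 slot R [ 1.4895 12.5199]
0.06 L outer [  2.6406 -25.3423]
0.06 R outer [ 2.6865 26.2163]
0.06 slot L [  2.6768 -11.2168]
0.06 slot R [ 2.6976 12.2958]
plate [array([16.9335, -7.276 ]), array([16.9472,  8.6337]), array([23.676 ,  0.7483]), array([11.0252,  0.7603])]
```

{"fn": "send_rows", "kwargs": {"deltas": [{"xyz": [0.013,-0.0015,0],"yaw": 0,"grip": 1},{"xyz": [0.013,0,0],"yaw": 0,"grip": 1},{"xyz": [0.013,0,0],"yaw": 0,"grip": 1},{"xyz": [0.002,0,0],"yaw": 0,"grip": 1},{"xyz": [0.002,0,0],"yaw": 0,"grip": 1},{"xyz": [0.002,0,0],"yaw": 0,"grip": 1},{"xyz": [0.0015,0,0],"yaw": 0,"grip": 1},{"xyz": [0,0,0],"yaw": 0,"grip": 1}]}}

```text
clock: 12.05
position: [0.565, 0.3075, 0.0804]
tcp_rot: [[0.0, 0.976, -0.219], [0.0, -0.219, -0.976], [-1.0, 0.0, -0.0]]
contact_force: [-1.2, -0.8, -2.6]
gripper_width: 0.18
```

{"fn": "send_rows", "kwargs": {"deltas": [{"xyz": [0.001,0,0],"yaw": 0,"grip": 1},{"xyz": [0.001,0,0],"yaw": 0,"grip": 1},{"xyz": [0.001,0,0],"yaw": 0,"grip": 1},{"xyz": [0.001,0,0],"yaw": 0,"grip": 1},{"xyz": [0.001,0,0],"yaw": 0,"grip": 1},{"xyz": [0,0,0],"yaw": 0,"grip": 1},{"xyz": [0,0,0],"yaw": 0,"grip": 1},{"xyz": [0,0,0],"yaw": 0,"grip": 1}]}}

```text
clock: 13.05
position: [0.565, 0.3075, 0.0754]
tcp_rot: [[0.0, 0.976, -0.219], [-0.0, -0.219, -0.976], [-1.0, 0.0, 0.0]]
contact_force: [0.7, -0.4, 0.1]
gripper_width: 0.18
```

{"fn": "send_rows", "kwargs": {"deltas": [{"xyz": [0.001,0,0],"yaw": 0,"grip": 1},{"xyz": [0.001,0,0],"yaw": 0,"grip": 1},{"xyz": [0.001,0,0],"yaw": 0,"grip": 1},{"xyz": [0,0,0],"yaw": 0,"grip": 1},{"xyz": [0,0,0],"yaw": 0,"grip": 1},{"xyz": [0,0,0],"yaw": 0,"grip": 1},{"xyz": [0,0,0],"yaw": 0,"grip": 1},{"xyz": [0,0,0],"yaw": 0,"grip": 1}]}}

```text
clock: 14.05
position: [0.565, 0.3075, 0.0723]
tcp_rot: [[0.0, 0.976, -0.219], [0.0, -0.219, -0.976], [-1.0, 0.0, -0.0]]
contact_force: [0.1, 0.3, 4.8]
gripper_width: 0.182
```

{"fn": "send_rows", "kwargs": {"deltas": [{"xyz": [0.001,0,0],"yaw": 0,"grip": 1},{"xyz": [0.001,0,0],"yaw": 0,"grip": 1},{"xyz": [0.001,0,0],"yaw": 0,"grip": 1},{"xyz": [0,0,0],"yaw": 0,"grip": 1},{"xyz": [0,0,0],"yaw": 0,"grip": 1},{"xyz": [0,0,0],"yaw": 0,"grip": 1},{"xyz": [0,0,0],"yaw": 0,"grip": 1},{"xyz": [0,0,0],"yaw": 0,"grip": 1}]}}

```text
clock: 15.05
position: [0.5651, 0.3075, 0.0698]
tcp_rot: [[0.0, 0.976, -0.219], [0.0, -0.219, -0.976], [-1.0, 0.0, -0.0]]
contact_force: [-1.7, -1.1, 7.2]
gripper_width: 0.18
```

{"fn": "send_rows", "kwargs": {"deltas": [{"xyz": [0.001,0,0],"yaw": 0,"grip": 1},{"xyz": [0.001,0,0],"yaw": 0,"grip": 1},{"xyz": [0.001,0,0],"yaw": 0,"grip": 1},{"xyz": [0,0,0],"yaw": 0,"grip": 1},{"xyz": [0,0,0],"yaw": 0,"grip": 1},{"xyz": [0,0,0],"yaw": 0,"grip": 1},{"xyz": [0,0,0],"yaw": 0,"grip": 1},{"xyz": [0,0,0],"yaw": 0,"grip": 1}]}}

```text
clock: 16.05
position: [0.5651, 0.3076, 0.0673]
tcp_rot: [[0.0, 0.976, -0.219], [0.0, -0.219, -0.976], [-1.0, 0.0, -0.0]]
contact_force: [-2.0, 0.0, 10.6]
gripper_width: 0.182
```

```bash
python3 - <<'E'
from h import *
for i in range(6):
    viewer.camera("top"); s=ctrl.read_state(); print(np.round(s["contact_force"],1),np.round(s["position"],4),s["joints"][-1],s["gripper_width"])
E
```

```text
[-1.9 -0.8 11.1] [0.5651 0.3076 0.0673] -136.34467022552104 0.18189342600977254
[-1.7 -1.1 10.2] [0.5651 0.3076 0.0673] -136.34550861478328 0.1785174573046177
[-2.5 -1.1 11.5] [0.5651 0.3076 0.0673] -136.34481901695406 0.17814101012933048
[-2.9 -0.5 11.6] [0.5651 0.3076 0.0673] -136.3447310323376 0.17658150480195423
[-3.6 -1.3 11.5] [0.5651 0.3076 0.0672] -136.3454242048303 0.1794148105827041
[-2.9 -0.5 11.3] [0.5651 0.3076 0.0672] -136.34359546993727 0.18030320485675835
```

{"fn": "send_rows", "kwargs": {"deltas": [{"xyz": [0.001,0,0],"yaw": 0,"grip": 1},{"xyz": [0.001,0,0],"yaw": 0,"grip": 1},{"xyz": [0.0006,0,0],"yaw": 0,"grip": 1},{"xyz": [0,0,0],"yaw": 0,"grip": 1},{"xyz": [0,0,0],"yaw": 0,"grip": 1},{"xyz": [0,0,0],"yaw": 0,"grip": 1},{"xyz": [0,0,0],"yaw": 0,"grip": 1},{"xyz": [0,0,0],"yaw": 0,"grip": 1}]}}

```text
clock: 17.35
position: [0.5651, 0.3076, 0.0651]
tcp_rot: [[0.001, 0.976, -0.22], [0.0, -0.22, -0.976], [-1.0, 0.0, -0.0]]
contact_force: [-2.6, -1.1, 14.2]
gripper_width: 0.177
```

```bash
python3 - <<'E'
from h import *
for i in range(5):
    viewer.camera("top"); s=ctrl.read_state(); print(np.round(s["contact_force"],1),np.round(s["position"],4),s["clock"])
E
```

```text
[-3.9 -1.8 14. ] [0.5652 0.3076 0.0651] 17.4
[-4.  -0.6 13.9] [0.5651 0.3076 0.0651] 17.45
[-3.3 -0.8 13.9] [0.5651 0.3076 0.0651] 17.5
[-3.6 -0.3 13.8] [0.5651 0.3076 0.0651] 17.55
[-3.2 -1.6 14.2] [0.5652 0.3076 0.0651] 17.6
```

{"fn": "send_rows", "kwargs": {"deltas": [{"xyz": [0,0,0.0003],"yaw": -0.157,"grip": 1},{"xyz": [0,0,0.0003],"yaw": -0.157,"grip": 1},{"xyz": [0,0,0.0003],"yaw": -0.157,"grip": 1},{"xyz": [0,0,0.0003],"yaw": -0.157,"grip": 1},{"xyz": [0,0,0],"yaw": 0,"grip": 1},{"xyz": [0,0,0],"yaw": 0,"grip": 1},{"xyz": [0,0,0],"yaw": 0,"grip": 1},{"xyz": [0,0,0],"yaw": 0,"grip": 1}]}}

```text
clock: 18.6
position: [0.5661, 0.3074, 0.0654]
tcp_rot: [[0.003, 0.918, 0.396], [0.002, 0.396, -0.918], [-1.0, 0.003, -0.001]]
contact_force: [-2.1, 0.2, 13.3]
gripper_width: 0.183
```

{"fn": "send_rows", "kwargs": {"deltas": [{"xyz": [0.0003,0,0.0003],"yaw": -0.157,"grip": 1},{"xyz": [0,0,0.0003],"yaw": -0.157,"grip": 1},{"xyz": [0,0,0.0003],"yaw": -0.157,"grip": 1},{"xyz": [0,0,0.0003],"yaw": -0.157,"grip": 1},{"xyz": [0,0,0.0003],"yaw": -0.157,"grip": 1},{"xyz": [0,0,0.0003],"yaw": -0.157,"grip": 1},{"xyz": [0,0,0],"yaw": 0,"grip": 1},{"xyz": [0,0,0],"yaw": 0,"grip": 1}]}}

```text
clock: 19.6
position: [0.5678, 0.3071, 0.0654]
tcp_rot: [[0.004, 0.22, 0.975], [0.004, 0.975, -0.22], [-1.0, 0.005, 0.003]]
contact_force: [-1.5, -0.3, 14.1]
gripper_width: 0.179
```

```bash
python3 - <<'E'
from h import *
for i in range(3):
    c=viewer.camera("wrist"); s=ctrl.read_state(); print(np.round(s["contact_force"],1),np.round(s["torque"],2),np.round(s["position"],4),s["clock"],s["joints"][-1])
R=np.array(s["tcp_rot"]);print(R.round(3),np.degrees(np.arctan2(R[1,1],R[0,1])))
cv2.imwrite("pics/w7.png",c["color"][100:480,80:580])
E
```

```text
[-1.2 -0.3 13.5] [-0.03  0.33  0.04] [0.5677 0.307  0.0654] 19.65 -72.22006221634425
[-1.5 -0.2 13.5] [-0.03  0.3  -0.01] [0.5678 0.3071 0.0654] 19.7 -72.21769989966722
[-1.   0.1 11.9] [ 0.01  0.32 -0.01] [0.5677 0.3071 0.0655] 19.75 -72.21985260093535
[[ 0.004  0.22   0.975]
 [ 0.004  0.975 -0.22 ]
 [-1.     0.005  0.003]] 77.27687701610353
```

View pics/w7.png

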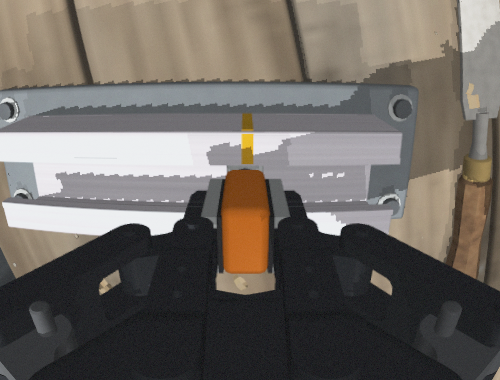

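The grip is across the channel at crop (245,225), in line with the yellow mark at (247,140). Heading changed exactly 90°. Next I let the spring lift it.

{"fn": "send_rows", "kwargs": {"deltas": [{"xyz": [-0.001,0,0],"yaw": 0,"grip": 1},{"xyz": [-0.001,0,0],"yaw": 0,"grip": 1},{"xyz": [-0.001,0,0],"yaw": 0,"grip": 1},{"xyz": [-0.001,0,0],"yaw": 0,"grip": 1},{"xyz": [-0.001,0,0],"yaw": 0,"grip": 1},{"xyz": [0,0,0],"yaw": 0,"grip": 1},{"xyz": [0,0,0],"yaw": 0,"grip": 1},{"xyz": [0,0,0],"yaw": 0,"grip": 1}]}}

```text
clock: 20.75
position: [0.5677, 0.307, 0.0696]
tcp_rot: [[0.003, 0.22, 0.975], [0.004, 0.975, -0.22], [-1.0, 0.004, 0.002]]
contact_force: [1.4, 0.6, 6.9]
gripper_width: 0.181
```

{"fn": "send_rows", "kwargs": {"deltas": [{"xyz": [-0.0005,0,0],"yaw": 0,"grip": 1},{"xyz": [-0.0005,0,0],"yaw": 0,"grip": 1},{"xyz": [-0.0005,0,0],"yaw": 0,"grip": 1},{"xyz": [0,0,0],"yaw": 0,"grip": 1},{"xyz": [0,0,0],"yaw": 0,"grip": 1},{"xyz": [0,0,0],"yaw": 0,"grip": 1},{"xyz": [0,0,0],"yaw": 0,"grip": 1},{"xyz": [0,0,0],"yaw": 0,"grip": 1}]}}

```text
clock: 21.75
position: [0.5675, 0.3068, 0.0705]
tcp_rot: [[0.003, 0.22, 0.975], [0.003, 0.975, -0.22], [-1.0, 0.004, 0.002]]
contact_force: [3.4, 3.5, 3.9]
gripper_width: 0.177
```

{"fn": "send_rows", "kwargs": {"deltas": [{"xyz": [-0.0005,0.0005,0],"yaw": 0,"grip": 1},{"xyz": [-0.0005,0,0],"yaw": 0,"grip": 1},{"xyz": [0,0,0],"yaw": 0,"grip": 1},{"xyz": [0,0,0],"yaw": 0,"grip": 1},{"xyz": [0,0,0],"yaw": 0,"grip": 1},{"xyz": [0,0,0],"yaw": 0,"grip": 1},{"xyz": [0,0,0],"yaw": 0,"grip": 1},{"xyz": [0,0,0],"yaw": 0,"grip": 1}]}}

```text
clock: 22.75
position: [0.5675, 0.3068, 0.0707]
tcp_rot: [[0.002, 0.22, 0.975], [0.003, 0.975, -0.22], [-1.0, 0.003, 0.001]]
contact_force: [4.3, 4.8, -0.2]
gripper_width: 0.182
```

```bash
python3 - <<'E'
from h import *
for i in range(3):
    c=viewer.camera("wrist"); s=ctrl.read_state(); print(np.round(s["contact_force"],1),np.round(s["torque"],2),np.round(s["position"],4),s["clock"])
E
```

```text
[ 4.8  4.2 -1.5] [ 1.19 -1.21 -0.05] [0.5675 0.3067 0.0706] 22.8
[ 4.   4.8 -0.4] [ 1.17 -1.14  0.02] [0.5675 0.3068 0.0707] 22.85
[ 5.8  4.  -0.8] [ 1.21 -1.14 -0.02] [0.5675 0.3068 0.0706] 22.9
```

Height stopped at 0.0707, as predicted for lock (0.0708), and the spring load is now carried by the lips. I release now.

{"fn": "send_rows", "kwargs": {"deltas": [{"xyz": [0,0,0],"yaw": 0,"grip": 0.4},{"xyz": [0,0,0],"yaw": 0,"grip": 0.2},{"xyz": [0,0,0],"yaw": 0,"grip": 0},{"xyz": [0,0,0],"yaw": 0,"grip": -0.3},{"xyz": [0,0,0],"yaw": 0,"grip": -0.6},{"xyz": [0,0,0],"yaw": 0,"grip": -0.6},{"xyz": [0,0,0],"yaw": 0,"grip": -0.6},{"xyz": [0,0,0],"yaw": 0,"grip": -0.6}]}}

```text
clock: 23.9
position: [0.5663, 0.3056, 0.0709]
tcp_rot: [[0.0, 0.22, 0.975], [-0.0, 0.975, -0.22], [-1.0, -0.0, 0.0]]
contact_force: [-0.4, 0.4, 0.6]
gripper_width: 0.802
```

{"fn": "send_rows", "kwargs": {"deltas": [{"xyz": [-0.01,0,0],"yaw": 0,"grip": -0.6},{"xyz": [-0.02,0,0],"yaw": 0,"grip": -0.6},{"xyz": [-0.03,0,0],"yaw": 0,"grip": -0.6},{"xyz": [-0.03,0,0],"yaw": 0,"grip": -0.6},{"xyz": [-0.03,0,0],"yaw": 0,"grip": -0.6},{"xyz": [-0.03,0,0],"yaw": 0,"grip": -0.6},{"xyz": [0,0,0],"yaw": 0,"grip": -0.6},{"xyz": [0,0,0],"yaw": 0,"grip": -0.6}]}}

```text
clock: 24.9
position: [0.5661, 0.3053, 0.2213]
tcp_rot: [[0.0, 0.22, 0.975], [-0.0, 0.975, -0.22], [-1.0, -0.0, 0.0]]
contact_force: [0.3, 0.1, -0.6]
gripper_width: 0.801
```

```bash
python3 - <<'E'
from h import *
np.set_printoptions(precision=4,suppress=True)
c=viewer.camera("wrist"); s=ctrl.read_state();print(s["position"],s["contact_force"],s["clock"])
S=viewer.camera("scene")
for n,q in (("wrist",c),("scene",S)):
    for d in spot_point(q,"nut_grip")[:3]: print(n,round(d["p"],2),np.round(d["point"],1),atz(q,d["point"],.087,s))
x,y=proj(c,(.568,.307,.06),s).astype(int);print(x,y)
a=c["color"][y-75:y+75,x-100:x+100];b=S["color"][165:265,200:333]
cv2.imwrite("pics/end.png",np.hstack([cv2.resize(a,(400,300),interpolation=2),cv2.resize(b,(400,300),interpolation=2)]));print(x-100,y-75)
E
```

```text
[0.5659 0.3051 0.2206] [-0.1507 -0.1156 -0.3328] 24.95
wrist 0.58 [325.2 225.1] [0.566  0.3046 0.087 ]
scene 0.89 [471.8 333.2] [ 0.7223 -0.1519  0.087 ]
scene 0.72 [268.6 199.3] [0.5645 0.3123 0.087 ]
326 214
226 139
```

View pics/end.png

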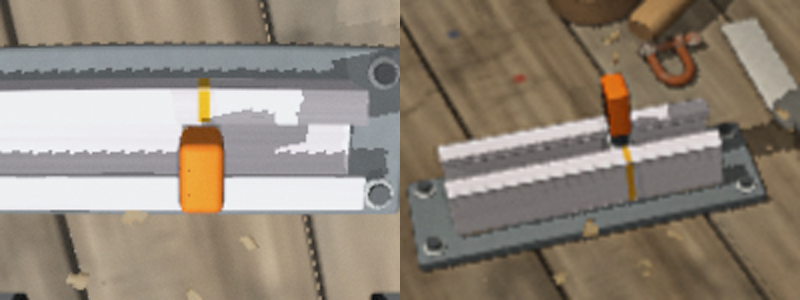

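The nut stands upright across the slot: grip at (201,170) in the left view, with the mark at (204,100). The shackle is where it was and the robot is clear.

```bash
python3 -c "
from plant import ctrl
print(ctrl.sign_off())"
```

```text
the job is handed in; nothing more can be done
None
```

The spring channel nut is in the strut channel at the yellow mark, locked across the slot and standing upright. I let go and handed the job in at about 25 s; sign-off gave no verdict.

**What I did:** I took the nut from the holder and lowered it lengthwise through the slot. I pressed by feel to about 15.4 N of spring force; the highest wrist reading was 14.2 N. I then twisted it exactly 90° and let the spring lift it.

**Lock check:** The nut stopped rising at a tool height of 70.7 mm, against 70.8 mm predicted for locked. The vertical load on the wrist fell to about zero there, so the lips are holding it.

**Final pictures:** The grip is upright and across the channel, within about 1–2 mm of the mark. The shackle looks unmoved, and the gripper is clear with no contact force.

**Side load:** Just before release there was about 6 N of sideways force in the grip. It vanished when the fingers opened, and the nut stayed in place.

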